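# Shift the tube mixer into third

### The arm

A 7-joint arm with a two-finger parallel gripper is mounted at the origin on the work surface. World frame = base frame: x ahead of the robot, y to its left, z up, the work surface at z = 0. Lengths are in m, angles in degrees, forces in N, time in s.
With the tool pointing down it reaches from about 0.425 to 0.875 m from the base axis. Payload 4.7 kg.
Tool frame: the origin (TCP) lies at the centre of the arm's flange, where the gripper is bolted on; the fingertips stand 182 mm ahead of it and the grasp point (between the pads) lies 164 mm ahead of it; z points along the fingers, y is the line along which they close (so a half turn about z gives the same grasp; the last joint's range is limited). The gripper opens to 87 mm and grips with 3 to 60 N. Pads are 19 mm wide; open, the fingers measure 117 mm over their backs; the gripper's body (75 mm by 190 mm) begins 51 mm behind the grasp point.
Start: joints at [77.069, 18.392, -4.016, 83.108, 1.295, 78.541, -3.26], TCP at [0.154, -0.631, 0.405] pointing down, gripper open.
Joint ranges: [-163.93, 163.93], [-17.29, 119.83], [-79.2, 71.16], [3.27, 140.29], [-89.18, 269.18], [5.43, 117.66], [-154.24, 154.24]. Speed limits (degrees/s): [147.25, 147.25, 180, 180, 180, 180, 180].

### API

Orientations are given as [roll, pitch, yaw] about the fixed x, y, z axes, in that order (R = Rz(yaw) Ry(pitch) Rx(roll)).
In Python, from cell import env gives the robot as it stands. The module is installed in compiled form; this text tells all that it offers.
- The arm moves only by the tool step_arm, never from a script. Its argument "steps" is one flat list of numbers, 5 for each row, row after row: the opening, from 0 (shut) to 1 (fully open), then the shift along the tool's x, y, z in mm, then the turn about the tool's z in degrees. In form: [grip, dx, dy, dz, roll, grip, dx, dy, dz, roll, ...]. A call has 1 to 12 rows; each row shifts and turns the commanded pose from where the row before left it, along the tool's axes as they then stand; what a row does not reach is not made up. A row lasts 1/8 s, in which the tool goes at most 62.5 mm and 10.7 degrees, less where a joint would pass 70% of its speed; a pose out of reach is approached as far as the arm can. A call with a gripper value outside its range is refused whole. The fingers move at their own pace and stop on an object; "grip_force" is the grip in N (left out, the last holds). Time passes only in rows, so rows that do not move let the fingers close. It gives the time, the measured TCP pose, the force, the opening and the grip force at its end, in the units of the state.
- env.get_obs(): the state, without advancing time (a new reading comes with each control period).
- env.read_camera(name): name is "scene" or "top" or "wrist"; returns a dict with "image" (420x560x3 uint8, red, green, blue), "camera_matrix" (3x3 intrinsics, pixels), "distortion" ([k1, k2, p1, p2, k3] as OpenCV has them; the pictures are not rectified), "R" (3x3) and "t" (3): a world point X has camera coordinates R X + t. Camera axes: x right, y down, z forward; pixel columns grow to the right and rows downward; lengths in m; the calibration is good to about 2 mm. A picture is of the moment at which its call begins. There is no depth.
- env.sign_off(): hands the job in; it is judged then, once.
The state is a dict: "time_s": time; "qpos": joint angles; "joint_velocities": joint speeds; "effort": joint torques, N m; "tool_pos": TCP position; "tool_rot": TCP orientation; "force": force on the tool from outside, world axes, zero at the start; "wrist_torque": the same for the moment, N m; "grip_width": finger opening in m; "grasp_force": force on a finger pad.
Only numpy, scipy, OpenCV 4.12 (cv2) and the standard library are available. Lean on these libraries where they do the work, as an engineer would, in place of code of your own. Each camera call takes 0.05 s, during which the arm holds its last target. There are 200 camera calls.

### The job

Put the tube roller mixer into its third programme: with the fingertips push the black gear-style lever through the H-shaped gate, to the middle channel, across to the right, then forward (away from the robot) until it is fully home in the third slot, the one with the lavender mark. Only push it: do not take the grip between the fingers, pull it up or ram it, do not let it drop back into the fourth slot (gold mark) on the way, and leave the rack, the yellow tube holder and the specimen jar where they are.

Things in the scene. Friction and masses are not known exactly. Their poses are not given: they have to be found in the camera images.
- mixer: Tube roller mixer fixed to the bench, off-white, 240 mm deep (x), y from -100 to +226 mm; turned up to 0.3 rad. Origin on the bench under the centre of the H gate; x axis forward (away from the robot), y left, z up. Console deck 85 mm high; the roller trough with three lavender-capped tubes at the left is up to 93 mm high.
- gate_center (a point): Centre of the H gate on top of its aluminium plate (108 x 94 mm), 96 mm above the bench; axes as the mixer's. Two legs along x at y = +18 and -18 mm, joined by a middle channel along y at x = 0; channels 18 mm wide, noses between the legs rounded. Slots: first forward left (red mark), second back left (blue), third forward right (lavender), fourth back right (gold).
- grip_center (a point): Centre of the black lever grip, a rounded knob 26 mm across, 51 mm tall (25 mm below, 26 mm above), z axis up along the lever. It is 160 mm up a 12 mm steel lever pivoting 11 mm above the mixer's origin; upright it is 171 mm above the bench. At the leg ends it is 46 mm forward or back and 34 mm left or right of the gate centre, 161 mm up. Starts anywhere along the left leg.
- slot3_home (a point): Fixed point on the mixer where the grip centre stands when the lever is fully home in the third slot (46 mm forward, 34 mm right, 161 mm up from the mixer's origin).
- lever_across (a joint): Sideways tilt of the lever, rad: -0.221 fully left (left leg), 0 middle, +0.221 fully right (right leg). Stiff: takes about 2 N at the grip and stays where it is left, no spring. The lever can cross only with lever_fore within about 0.04 of 0; farther off, up to about 0.1, the rounded noses steer it in.
- lever_fore (a joint): Forward tilt of the lever, rad: +0.291 fully forward (away from the robot), 0 in the middle channel, -0.291 fully back. Stiff: takes about 2 N at the grip and stays where it is left, no spring. Off 0 by more than about 0.1, the lever is locked in its leg sideways.
- lever_grip (a joint): Lift of the sprung grip along the lever, m: 0 down, 0.012 fully pulled up (needs 6 N to begin, 9 N for 5 mm). It must stay down.
- rack: Blue rack full of capped tubes, loose, 75 x 210 mm (240 mm over its loops), 101 mm tall, standing on the bench behind the mixer; origin at the centre of its underside.
- tube_holder: Translucent-yellow tube holder, loose, 60 mm tall on a 38 mm flange, standing on the mixer's deck in front of the gate's right leg (far side from the robot), top at 145 mm; origin at the centre of its underside.
- specimen_jar: Specimen jar with orange cap, loose, 60 mm in diameter and 70 mm tall, standing on the bench right of the mixer; origin at the centre of its underside.
Not all that is in view belongs to the job. Of the things shaped like the tube_holder, the yellow one is meant.

How it is judged (in metres and radians):
On the way:
1. the lever has come across the middle channel to the right leg (value of joint lever_across above 0.15 rad and value of joint lever_fore between -0.15 and 0.15 rad).
At the end, for the whole second after the job is handed in: The lever stands in the third slot (right leg), tilted forward by more than 0.255 rad (the full stop is 0.291), grip centre within 12 mm of slot3_home, its grip down (under 4 mm lift), and the rack, tube holder and jar within 15 mm of where they stood (value of joint lever_fore above 0.255 rad and value of joint lever_across above 0.16 rad and distance between grip_center and slot3_home below 0.012 m and value of joint lever_grip below 0.004 m and linear speed of tube_holder below 0.02 m/s and distance of each of rack, tube_holder, specimen_jar from where it was at the start of the episode below 0.015 m); the robot touches nothing.
It fails at once if the grip is pulled up more than 5 mm (value of joint lever_grip above 0.005 m).
It fails at once if the grip is taken between the fingers (grasp point inside the grip while touching it) (horizontal distance between the grasp point and grip_center below 0.015 m and z of the grasp point in the frame of grip_center below 0.035 m and contact force between the fingers and lever_grip above 0.5 N).
It fails at once if the lever drops into the fourth slot (right and more than 0.15 rad back) (value of joint lever_across above 0.12 rad and value of joint lever_fore below -0.15 rad).
It fails at once if the lever is rammed with more than 60 N (contact force between any of the fingers, the arm and lever_across above 60 N).
It fails at once if a bystander is pushed or lifted more than 15 mm or tipped (distance of any of rack, tube_holder, specimen_jar from where it was at the start of the episode above 0.015 m or angle between any of tube_holder, specimen_jar, rack's own z axis and vertical above 0.3 rad).
It also fails if it takes over 70 s, if anything falls off the work surface, if the arm or the gripper's body presses on something with over 40 N, if the wrist force passes 120 N, or if a joint passes its speed limit or range.

## Working session

There is one attempt and no reset: what is moved stays moved. The work goes in short steps, Python scripts to look and compute and a tool call to move; the robot and the scene stay as the last step left them, time stands still between calls to the robot, and variables do not carry over. Pictures are saved under pics/ and viewed, at most 10 in all, crops included, and the job is handed in when it is done.

Besides the shell and the picture viewer there is one more tool, called after "Emit:" by a JSON object that holds its "api" and its "payload". step_arm: Moves the arm, as the interface text tells. Its arguments: {"type":"object","properties":{"steps":{"type":"array","items":{"type":"number"}},"grip_force":{"type":"number"}},"required":["steps"]}

```bash
mkdir -p pics; cat > h.py <<'E'
import numpy as np, cv2
from cell import env
def snap(n,f):
    c=env.read_camera(n); cv2.imwrite(f,cv2.cvtColor(c['image'],cv2.COLOR_RGB2BGR))
    np.savez('cal_'+n+'.npz',K=c['camera_matrix'],D=c['distortion'],R=c['R'],t=c['t'],im=c['image']); return c
def load(n): return np.load('cal_'+n+'.npz')
def ray(c,px):
    u=cv2.undistortPoints(np.array([[px]],float),np.array(c['K']),np.array(c['D']))[0,0]
    R=c['R']; return -R.T@c['t'].ravel(), R.T@np.array([u[0],u[1],1.])
def atz(c,px,z):
    o,d=ray(c,px); return o+d*(z-o[2])/d[2]
def proj(c,P):
    return cv2.projectPoints(np.array(P,float).reshape(-1,3),cv2.Rodrigues(np.array(c['R']))[0],np.array(c['t'],float).reshape(3,1),np.array(c['K']),np.array(c['D']))[0][:,0]
E
python3 - <<'E'
from h import *
for n in('scene','top'):
    c=snap(n,f'pics/{n}0.png'); print(n,-c['R'].T@np.ravel(c['t']))
print(env.get_obs())
E
```

```text
scene [1.21677083 0.19254962 0.80886613]
top [ 0.517566   -0.03878745  0.79322469]
{'time_s': 0.1, 'qpos': array([77.06782381, 18.43390828, -4.01444407, 83.16953518,  1.29319429,
       78.53944801, -3.26069845]), 'joint_velocities': array([ 0.03459223, -0.10671485, -0.03555415, -0.10205209,  0.05030919,
        0.07000695, -0.02556573]), 'effort': array([ 1.95574705e-05, -4.92572379e+01, -4.05669054e-01, -3.13396990e+01,
       -6.40911888e-02,  3.96093086e-02,  8.44340116e-05]), 'tool_pos': array([ 0.15430533, -0.63122456,  0.40376647]), 'tool_rot': array([-1.79902235e+02,  4.05787035e-03,  1.37397195e+01]), 'force': array([1.23774824, 0.32042365, 0.72129069]), 'wrist_torque': array([-0.00932152,  0.00923769,  0.03750499]), 'grasp_force': 0.0, 'grip_width': 0.08697856669567505}
```

View pics/scene0.png

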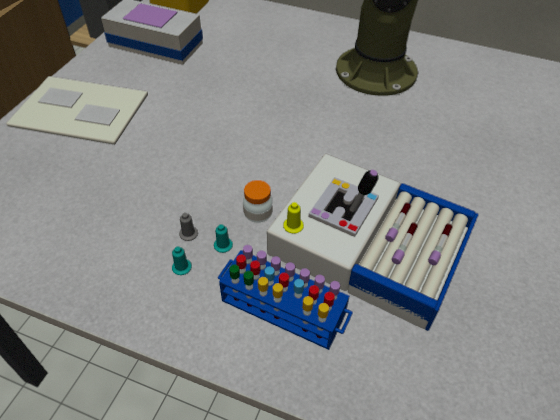

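View pics/top0.png

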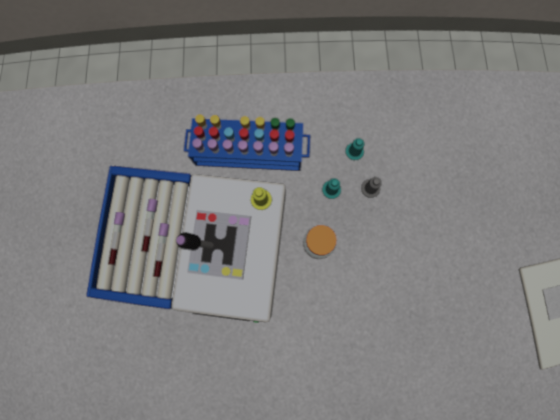

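The top view shows the mixer with the gate at about (219,244), the black grip at (188,241) on the left leg, the yellow holder at (261,198), the jar at (321,240) and the rack at (247,145). Similar things are the teal holders at (357,148) and (333,187) and the grey one at (374,185). For the lever, the only black upright knob is (188,241). I'll check it in a close crop.

```bash
python3 - <<'E'
from h import *
c=load('top'); im=c['im'][165:325,165:295][:,:,::-1]
cv2.imwrite('pics/crop0.png',cv2.resize(im,None,fx=3.7,fy=3.7,interpolation=cv2.INTER_CUBIC))
print(c['K'],c['R'])
hsv=cv2.cvtColor(c['im'],cv2.COLOR_RGB2HSV)
for p in [(188,176),(284,183),(270,319),(174,308)]: print(p,atz(c,p,.085))
E
```

```text
[[415.49250959   0.         276.11598809]
 [  0.         415.49250959 207.57081622]
 [  0.           0.           1.        ]] [[-0.02547064 -0.99932677 -0.02640542]
 [-0.98385203  0.0297398  -0.17649567]
 [ 0.17716214  0.02148357 -0.98394717]]
(188, 176) [0.7068321  0.13188508 0.085     ]
(284, 183) [ 0.68835923 -0.03824024  0.085     ]
(270, 319) [ 0.45662041 -0.00831204  0.085     ]
(174, 308) [0.47734079 0.15424358 0.085     ]
```

View pics/crop0.png

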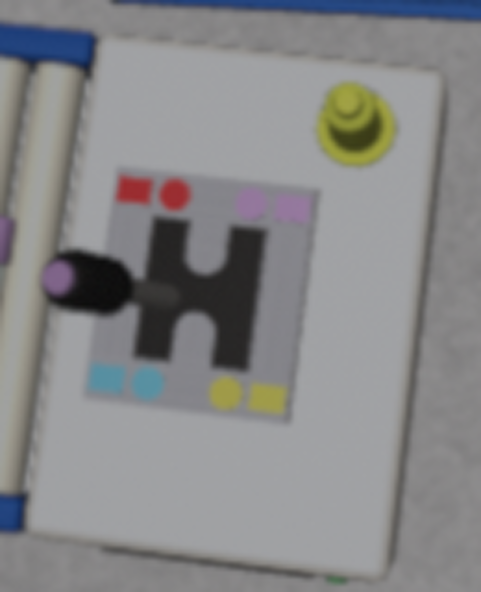

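```bash
cat >> h.py <<'E'
from scipy.optimize import least_squares
def lever(g,yaw,a,f,s):  # point s up the lever; a across (right+), f fore
    # reference: at ends x=46,y=-34,z=161-11=150 => dir from tilts
    d=np.array([np.sin(f),-np.sin(a)*np.cos(f),np.cos(f)*np.cos(a)])
    R=np.array([[np.cos(yaw),-np.sin(yaw),0],[np.sin(yaw),np.cos(yaw),0],[0,0,1]])
    return np.array([g[0],g[1],0.011])+R@(d*s)
def loc(g,yaw,p):
    R=np.array([[np.cos(yaw),-np.sin(yaw)],[np.sin(yaw),np.cos(yaw)]]); return np.array(g)[:2]+R@np.array(p)
E
python3 - <<'E'
from h import *
c=load('top'); cp=lambda p:np.array(p)/3.7+165
px=np.array([cp(p) for p in[(120,168),(320,189),(290,422),(85,397)]])
lo=[(.054,.047),(.054,-.047),(-.054,-.047),(-.054,.047)]
def r(v): return (proj(c,[[*loc(v[:2],v[2],l),.096] for l in lo])-px).ravel()
s=least_squares(r,[.58,.06,0]); g=s.x[:2];yaw=s.x[2]
print(s.x,np.degrees(yaw),r(s.x).round(1))
# full slot ends check
for f in(-.291,-.15,-.05,0,.05,.1,.15,.291): 
    print(f,((proj(c,[lever(g,yaw,-.221,f,.186),lever(g,yaw,-.221,f,.135)])-165)*3.7).round().tolist())
for n,p,z in(('holder base',(357,130),.085),('holder top',(350,100),.145)): print(n,atz(c,cp(p),z))
q=np.array([atz(c,cp(p),.145)[:2] for p in[(350,100)]])[0]-g
print('holder local',loc([0,0],-yaw,q))
print('pad home',lever(g,yaw,.221,.291,.16),loc(g,yaw,(.046,-.034)))
print('jar',atz(c,(321,240),.07),'rack',[atz(c,p,.1) for p in((189,154),(300,160))])
c=load('scene'); print('scene grip',[ (f,proj(c,[lever(g,yaw,-.221,f,.186),lever(g,yaw,-.221,f,.135)]).round().tolist()) for f in(-.1,0,.1)], proj(c,[[*g,.096]]))
E
```

```text
[ 0.58321296  0.07305618 -0.14161831] -8.114131460804934 [-0.  -0.6 -0.1 -0.2 -0.1  0.5  0.2  0.3]
-0.291 [[53.0, 394.0], [111.0, 366.0]]
-0.15 [[56.0, 329.0], [113.0, 322.0]]
-0.05 [[61.0, 282.0], [116.0, 291.0]]
0 [[64.0, 259.0], [118.0, 275.0]]
0.05 [[68.0, 236.0], [120.0, 259.0]]
0.1 [[72.0, 213.0], [123.0, 244.0]]
0.15 [[77.0, 191.0], [126.0, 229.0]]
0.291 [[92.0, 132.0], [136.0, 189.0]]
holder base [0.65899267 0.00179276 0.085     ]
holder top [0.66031569 0.0011315  0.145     ]
holder local [ 0.08648268 -0.06032194]
pad home [0.6239168  0.03331486 0.16054539] [0.62395351 0.03290387]
jar [ 0.5879968  -0.09977843  0.07      ] rack [array([0.74276026, 0.12719435, 0.1       ]), array([ 0.72481844, -0.06715035,  0.1       ])]
scene grip [(-0.1, [[373.0, 167.0], [362.0, 186.0]]), (0, [[369.0, 173.0], [359.0, 190.0]]), (0.1, [[364.0, 180.0], [356.0, 196.0]])] [[341.55353446 201.59812362]]
```

Emit:
{"api": "step_arm", "payload": {"steps": [0,0,0,-10,7.3,0,0,0,-10,7.3,0,0,0,-10,7.2,0,0,0,0,0]}}

```text
time_s: 0.6
tool_pos: [0.1545, -0.6315, 0.4351]
tool_rot: [180.0, -0.0, -8.0]
force: [-0.1, 0.9, -0.9]
grip_width: 0.0549
grasp_force: 0.0
```

```bash
cat >> h.py <<'E'
G=np.array([.5832,.0731]); YAW=-.1416
def stat():
    o=env.get_obs(); p=o['tool_pos']; l=loc([0,0],-YAW,p[:2]-G)
    print('t',round(o['time_s'],2),'local mm',(l*1000).round(1),'tip z',round((p[2]-.182)*1000,1),'rot',np.round(o['tool_rot'],1),'F',o['force'].round(1),'w',round(o['grip_width'],4))
E
python3 -c "
from h import *
stat()
print(loc([0,0],-YAW,np.array([.45,-.35])-G))"
```

```text
t 0.6 local mm [-325. -758.] tip z 253.1 rot [180.  -0.  -8.] F [-0.1  0.9 -0.9] w 0.0549
[-0.07215591 -0.43766354]
```

Emit:
{"api": "step_arm", "payload": {"steps": [0,32,-40,0,0,0,32,-40,0,0,0,32,-40,0,0,0,32,-40,0,0,0,32,-40,0,0,0,32,-40,0,0,0,32,-40,0,0,0,32,-40,0,0]}}

```text
time_s: 1.6
tool_pos: [0.4535, -0.3491, 0.434]
tool_rot: [-180.0, 0.0, -7.9]
force: [0.0, -1.4, -0.1]
grip_width: 0.0002
grasp_force: 0.0
```

Emit:
{"api": "step_arm", "payload": {"steps": [0,5,-43,0,0,0,5,-43,0,0,0,5,-43,0,0,0,5,-43,0,0,0,5,-43,0,0,0,5,-43,0,0,0,5,-43,0,0,0,5,-43,0,0,0,5,-43,0,0,0,5,-43,0,0,0,5,-43,0,0,0,5,-47,0,0]}}

```text
time_s: 3.1
tool_pos: [0.5852, 0.1568, 0.4339]
tool_rot: [180.0, 0.0, -8.0]
force: [0.1, 0.3, 0.3]
grip_width: 0.0006
grasp_force: 0.0
```

Emit:
{"api": "step_arm", "payload": {"steps": [0,0,0,0,0,0,0,0,0,0]}}

```text
time_s: 3.35
tool_pos: [0.585, 0.1555, 0.4338]
tool_rot: [179.9, 0.1, -8.0]
force: [0.7, 0.2, -0.1]
grip_width: 0.0003
grasp_force: 0.0
```

```bash
python3 -c "
from h import *
stat(); snap('scene','pics/s1.png'); c=snap('wrist','pics/w1.png')
print(proj(c,[lever(G,YAW,-.221,f,.186) for f in(-.1,-.04,0)]))"
```

```text
t 3.35 local mm [-9.9 81.8] tip z 251.8 rot [ 1.799e+02  1.000e-01 -8.000e+00] F [ 0.7  0.2 -0.1] w 0.0003Traceback (most recent call last):
  File "<string>", line 4, in <module>
    print(proj(c,[lever(G,YAW,-.221,f,.186) for f in(-.1,-.04,0)]))
          ~~~~^^^^^^^^^^^^^^^^^^^^^^^^^^^^^^^^^^^^^^^^^^^^^^^^^^^^
  File "h.py", line 13, in proj
    return cv2.projectPoints(np.array(P,float).reshape(-1,3),cv2.Rodrigues(np.array(c['R']))[0],np.array(c['t'],float).reshape(3,1),np.array(c['K']),np.array(c['D']))[0][:,0]
                                                                                                                                             ~^^^^^
KeyError: 'K'
```

View pics/w1.png

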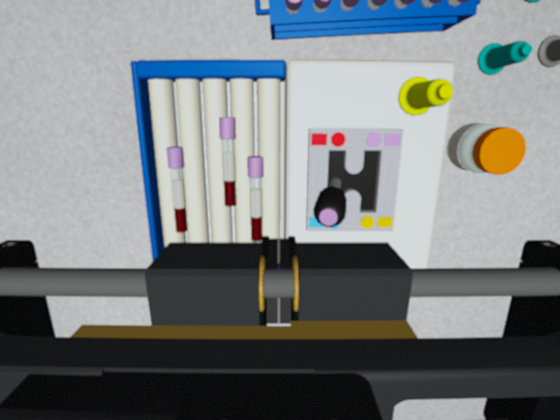

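The wrist view is square to the mixer. The grip cap is at (328,215), left of the gate at (355,180), with the yellow holder at (425,96) and the closed fingers at (279,280).

```bash
python3 -c "
from h import *
c=load('wrist')
for f in(-.1,-.06,-.04,0): print(f,proj(c,[lever(G,YAW,-.221,f,.186)]))
print(proj(c,[[*loc(G,YAW,l),.096] for l in[(.054,.047),(.054,-.047),(-.054,-.047)]]))
c=load('top');print(proj(c,[lever(G,YAW,-.221,-.04,.186)]))"
```

```text
-0.1 [[332.36759955 232.59820606]]
-0.06 [[332.81384689 223.53498959]]
-0.04 [[333.04796057 218.87269862]]
0 [[333.53701366 209.31137769]]
[[313.0606965  129.63340376]
 [407.39011863 130.20443273]
 [396.36210983 232.39491646]]
[[181.53969303 239.99302219]]
```

Emit:
{"api": "step_arm", "payload": {"steps": [0,2,0,23,0,0,2,0,23,0,0,1,0,23,0,0,0,0,20,0,0,0,0,0,0]}}

```text
time_s: 4.08
tool_pos: [0.5895, 0.1541, 0.344]
tool_rot: [179.9, 0.2, -8.1]
force: [0.7, -0.2, 0.2]
grip_width: 0.0006
grasp_force: 0.0
```

Emit:
{"api": "step_arm", "payload": {"steps": [0,0,6,0,0,0,0,6,0,0,0,0,6,0,0,0,0,6,0,0,0,0,6,0,0,0,0,6,0,0,0,0,6,0,0,0,0,0,0,0]}}

```text
time_s: 5.08
tool_pos: [0.5841, 0.1129, 0.3457]
tool_rot: [180.0, 0.0, -8.1]
force: [0.3, 1.9, 0.6]
grip_width: 0.0001
grasp_force: 0.5
```

```bash
python3 -c "
from h import *
stat(); snap('scene','pics/s2.png');snap('top','pics/t2.png')
a=load('scene')['im'][120:260,270:450];b=load('top')['im'][165:305,165:295]
cv2.imwrite('pics/c2.png',cv2.resize(np.hstack([a,b])[:,:,::-1],None,fx=2.5,fy=2.5))"
```

```text
t 5.08 local mm [-4.8 39.5] tip z 163.7 rot [180.    0.   -8.1] F [0.3 1.9 0.6] w 0.0001
```

View pics/c2.png

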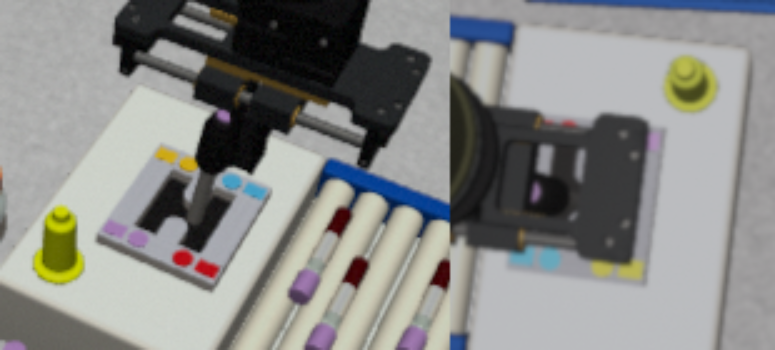

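The lever is moving right under the fingers (cap at crop (222,117), about 2 N), so I'll carry on across.

Emit:
{"api": "step_arm", "payload": {"steps": [0,1,5,0,0,0,1,5,0,0,0,1,5,0,0,0,1,5,0,0,0,0,5,0,0,0,0,5,0,0,0,0,5,0,0,0,0,0,0,0]}}

```text
time_s: 6.18
tool_pos: [0.5831, 0.0777, 0.3456]
tool_rot: [180.0, 0.0, -8.1]
force: [-0.1, 0.1, -0.1]
grip_width: 0.0007
grasp_force: 0.3
```

Emit:
{"api": "step_arm", "payload": {"steps": [0,0,4,0,0,0,0,4,0,0,0,0,3,0,0,0,0,0,0,0]}}

```text
time_s: 6.68
tool_pos: [0.5816, 0.0671, 0.3457]
tool_rot: [180.0, -0.0, -8.1]
force: [0.1, 0.7, -0.7]
grip_width: 0.0001
grasp_force: 0.4
```

```bash
python3 -c "
from h import *
stat(); snap('scene','pics/s3.png');c=load('scene')
print([proj(c,[lever(G,YAW,a,f,.186)]).round(1).tolist() for a in(.1,.16,.221) for f in(-.05,0)])
a=load('scene')['im'][120:260,270:450]
cv2.imwrite('pics/c3.png',cv2.resize(a[:,:,::-1],None,fx=3,fy=3))"
```

```text
t 6.67 local mm [-0.7 -6.2] tip z 163.7 rot [180.   -0.   -8.1] F [ 0.1  0.7 -0.7] w 0.0001
[[[340.1, 156.1]], [[337.8, 159.2]], [[334.3, 154.5]], [[331.9, 157.6]], [[328.5, 153.2]], [[326.1, 156.2]]]
```

View pics/c3.png

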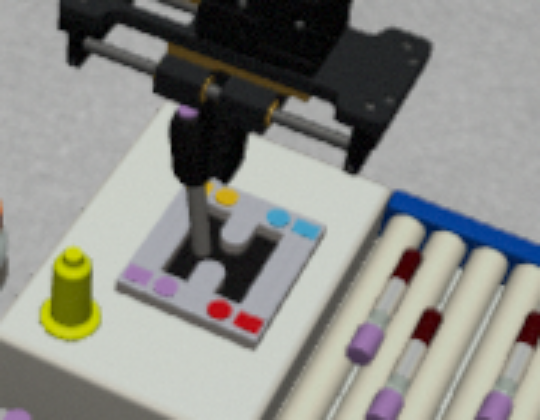

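The cap is at scene (333,157), so across is about 0.16 and fore about 0. The lever stands in the channel, nearly in the right leg, and needs a few mm more.

Emit:
{"api": "step_arm", "payload": {"steps": [0,0,3,0,0,0,0,2,0,0,0,0,2,0,0,0,0,0,0,0]}}

```text
time_s: 7.22
tool_pos: [0.5806, 0.0611, 0.3457]
tool_rot: [-179.9, -0.0, -8.0]
force: [0.2, 3.3, -1.4]
grip_width: 0.0008
grasp_force: 1.5
```

Emit:
{"api": "step_arm", "payload": {"steps": [0,0,1.5,0,0,0,0,1.5,0,0,0,0,0,0,0]}}

```text
time_s: 7.6
tool_pos: [0.5801, 0.0586, 0.3457]
tool_rot: [-179.9, 0.0, -8.0]
force: [0.7, 4.9, -2.6]
grip_width: 0.0003
grasp_force: 2.5
```

```bash
python3 -c "
from h import *
stat(); c=snap('scene','pics/s4.png')['image']
h=cv2.cvtColor(c,cv2.COLOR_RGB2HSV).astype(int)[145:175,315:350]
m=(h[...,0]>125)&(h[...,0]<160)&(h[...,1]>40)&(h[...,2]>50); y,x=np.nonzero(m); print(len(x),x.mean()+315,y.mean()+145)
h=cv2.cvtColor(load('scene')['im'],cv2.COLOR_RGB2HSV)"
```

```text
t 7.6 local mm [ -1.  -14.7] tip z 163.7 rot [-179.9    0.    -8. ] F [ 0.7  4.9 -2.6] w 0.0003
27 328.5925925925926 156.07407407407408
```

Emit:
{"api": "step_arm", "payload": {"steps": [0,0,-8,0,0,0,0,-8,0,0,0,0,0,-25,0,0,0,0,-27,0,0,-25,14,0,0,0,-25,18,0,0,0,0,2,0,0,0,0,0,28,0,0,0,0,28,0,0,0,0,0,0]}}

```text
time_s: 8.9
tool_pos: [0.5278, 0.0466, 0.3399]
tool_rot: [180.0, 0.2, -8.0]
force: [-0.1, 1.3, -0.1]
grip_width: 0.0002
grasp_force: 0.0
```

```bash
python3 -c "
from h import *
stat(); snap('scene','pics/s5.png')
a=load('scene')['im'][120:260,240:420]
cv2.imwrite('pics/c5.png',cv2.resize(a[:,:,::-1],None,fx=3,fy=3))"
```

```text
t 8.9 local mm [-51.1 -34. ] tip z 157.9 rot [180.    0.2  -8. ] F [-0.1  1.3 -0.1] w 0.0002
```

View pics/c5.png

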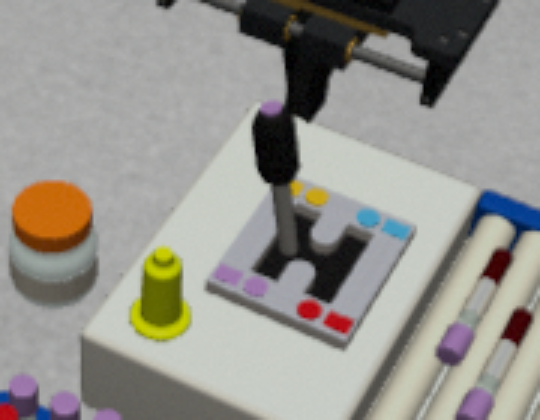

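The lever leans right in the right leg at mid-channel, with the cap at crop (271,107). The fingers are behind it and slightly left, so I'll shift 4 mm right and push forward.

Emit:
{"api": "step_arm", "payload": {"steps": [0,8,4,0,0,0,8,0,0,0,0,6,0,0,0,0,6,0,0,0,0,6,0,0,0,0,6,0,0,0,0,6,0,0,0,0,0,0,0,0]}}

```text
time_s: 9.95
tool_pos: [0.5736, 0.0364, 0.3416]
tool_rot: [-180.0, -0.0, -8.1]
force: [-2.4, 0.8, 0.3]
grip_width: 0.0002
grasp_force: 0.3
```

Emit:
{"api": "step_arm", "payload": {"steps": [0,5,0,0,0,0,5,0,0,0,0,5,0,0,0,0,4,0,0,0,0,0,0,0,0]}}

```text
time_s: 10.58
tool_pos: [0.5923, 0.0338, 0.3416]
tool_rot: [-180.0, -0.0, -8.1]
force: [-0.3, -0.3, -0.4]
grip_width: 0.0004
grasp_force: 0.4
```

```bash
cat >> h.py <<'E'
def cap(n):
    c=snap('scene',n); c=load('scene'); p0=proj(c,[lever(G,YAW,.221,.25,.186)])[0].astype(int)
    x0,y0=p0-[22,28]; h=cv2.cvtColor(c['im'],cv2.COLOR_RGB2HSV).astype(int)[y0:y0+50,x0:x0+44]
    m=((h[...,0]>125)&(h[...,0]<160)&(h[...,1]>40)&(h[...,2]>50)).astype(np.uint8)
    print('cap',cv2.connectedComponentsWithStats(m)[3][1:]+[x0,y0],cv2.connectedComponentsWithStats(m)[2][1:,4])
    for f in(0,.15,.2,.25,.291): print(f,proj(c,[lever(G,YAW,.221,f,.186)]).round(1))
E
python3 -c "
from h import *
stat(); cap('pics/s6.png')"
```

```text
t 10.57 local mm [ 14.5 -37.7] tip z 159.6 rot [-180.    -0.    -8.1] F [-0.3 -0.3 -0.4] w 0.0004
cap [[317.19148936 176.14893617]] [47]
0 [[326.1 156.2]]
0.15 [[319.1 166.8]]
0.2 [[316.8 170.8]]
0.25 [[314.5 174.9]]
0.291 [[312.7 178.5]]
```

Emit:
{"api": "step_arm", "payload": {"steps": [0,3,0,0,0,0,3,0,0,0,0,0,0,0,0]}}

```text
time_s: 11.0
tool_pos: [0.5981, 0.0329, 0.3417]
tool_rot: [-180.0, -0.0, -8.1]
force: [-0.8, -0.1, -0.4]
grip_width: 0.0002
grasp_force: 0.5
```

Emit:
{"api": "step_arm", "payload": {"steps": [0,2,0,0,0,0,2,0,0,0,0,0,0,0,0]}}

```text
time_s: 11.38
tool_pos: [0.6018, 0.0324, 0.3416]
tool_rot: [180.0, 0.0, -8.1]
force: [-1.7, 0.9, -0.4]
grip_width: 0.0004
grasp_force: 0.9
```

```bash
python3 -c "
from h import *
stat(); cap('pics/s7.png')"
```

```text
t 11.38 local mm [ 24.2 -37.6] tip z 159.6 rot [180.    0.   -8.1] F [-1.7  0.9 -0.4] w 0.0004
cap [[314.67391304 180.93478261]] [46]
0 [[326.1 156.2]]
0.15 [[319.1 166.8]]
0.2 [[316.8 170.8]]
0.25 [[314.5 174.9]]
0.291 [[312.7 178.5]]
```

Emit:
{"api": "step_arm", "payload": {"steps": [0,2,0,0,0,0,1,0,0,0,0,0,0,0,0]}}

```text
time_s: 11.8
tool_pos: [0.6044, 0.0322, 0.3413]
tool_rot: [180.0, 0.1, -8.0]
force: [-4.5, 1.0, -1.1]
grip_width: 0.0006
grasp_force: 1.9
```

Emit:
{"api": "step_arm", "payload": {"steps": [0,1.5,0,0,0,0,1.5,0,0,0,0,0,0,0,0]}}

```text
time_s: 12.18
tool_pos: [0.607, 0.0319, 0.3409]
tool_rot: [180.0, 0.2, -8.0]
force: [-6.7, 1.4, -1.0]
grip_width: 0.0002
grasp_force: 2.8
```

```bash
python3 -c "
from h import *
stat(); cap('pics/s8.png')"
```

```text
t 12.18 local mm [ 29.3 -37.4] tip z 158.9 rot [180.    0.2  -8. ] F [-6.7  1.4 -1. ] w 0.0002
cap [[314.16666667 182.08333333]] [48]
0 [[326.1 156.2]]
0.15 [[319.1 166.8]]
0.2 [[316.8 170.8]]
0.25 [[314.5 174.9]]
0.291 [[312.7 178.5]]
```

Emit:
{"api": "step_arm", "payload": {"steps": [0,2,0,0,0,0,2,0,0,0,0,0,0,0,0]}}

```text
time_s: 12.6
tool_pos: [0.6102, 0.0316, 0.3403]
tool_rot: [180.0, 0.4, -8.0]
force: [-8.5, 1.8, -1.3]
grip_width: 0.0007
grasp_force: 4.0
```

Emit:
{"api": "step_arm", "payload": {"steps": [0,-10,0,0,0,0,-15,0,0,0,0,-15,0,-20,0,0,0,0,-40,0,0,-40,0,-30,0,0,-40,0,0,0,0,0,0,0,0]}}

```text
time_s: 13.48
tool_pos: [0.4912, 0.0486, 0.4333]
tool_rot: [179.8, -0.3, -8.0]
force: [0.1, 0.6, -0.3]
grip_width: 0.0002
grasp_force: 0.0
```

```bash
python3 -c "
from h import *
stat(); cap('pics/s9.png');snap('top','pics/t9.png')
a=load('scene')['im'][120:360,200:420];b=load('top')['im'][105:345,150:350]
cv2.imwrite('pics/c9.png',cv2.resize(np.hstack([a,b])[:,:,::-1],None,fx=1.9,fy=1.9))"
```

```text
t 13.47 local mm [-87.7 -37.2] tip z 251.3 rot [179.8  -0.3  -8. ] F [ 0.1  0.6 -0.3] w 0.0002
cap [[314.61363636 181.20454545]] [44]
0 [[326.1 156.2]]
0.15 [[319.1 166.8]]
0.2 [[316.8 170.8]]
0.25 [[314.5 174.9]]
0.291 [[312.7 178.5]]
```

View pics/c9.png

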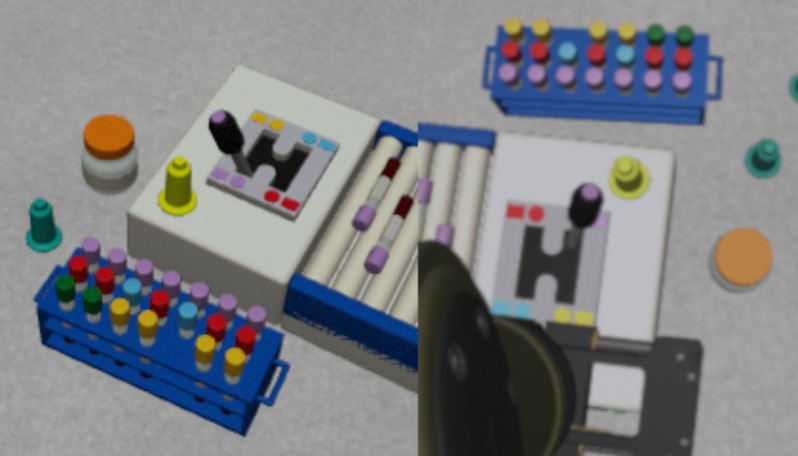

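The lever stands forward in the third slot by the lavender mark, with the cap at top crop (589,190). The cap is at or past the predicted full stop. The holder, jar and rack are unmoved and the arm is clear.

```bash
python3 -c "
from cell import env
print(env.sign_off())"
```

```text
the job is handed in; nothing more can be done
None
```

I pushed the lever through the middle channel and forward into the third slot (lavender mark), where it appears fully home. I then backed the arm clear and handed the job in; no verdict came back. The rack, yellow holder and jar look unmoved in the last pictures.

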